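# Lean a cabinet door in its rest and bar its foot

### The job

Tip the small cabinet door up about its end nearest the rest's upright wall, without letting it fall off the rest, so that it stands on that end against the dark batten and leans against the wall. Then swing the green foot bar fully closed in front of the door's foot, and leave the door leaning there on its own; do not push the block plane or the sanding block about.

Things in the scene. Friction and masses are not known exactly. Their poses are not given: they have to be found in the camera images.
- stand: fixed plywood door rest. Origin: underside centre, on the table. x points from its open front (which faces to the robot's right) to its back wall, y to the left seen from the front, z up. In its frame (mm): base plate 20 thick, top at z 45, x -110 to 86, y -135 to 135, on bearers set back from its front edge; dark foot batten fixed on the plate x 27 (foot of its bevelled front) to 72, y -100 to 100, top z 60
- slot (a point): centre, on the plate's top, of the 24 mm wide slot where the door's foot belongs (stand x 15, y 0, z 45): between the foot of the batten's front face (stand x 27) and the rear face of the closed green bar (stand x 3). Axes as the stand's
- bar_hinge (a point): on the upright hinge pin of the green bar, at half the bar's height (stand x -6, y 112, z 61); axes as the stand's
- back_wall: upright plywood wall of the rest, fixed; 14 thick, 270 wide, front face at stand x 72, from stand z 45 up to z 250. Origin: lower edge centre of its front face; axes as the stand's
- foot_bar (a joint): angle (rad) of the green foot bar: 18 mm thick, 175 long from pin to free end, 28 high (stand z 47 to 75). 0 = fully closed, at a stop: it points to stand -y, parallel to the wall, in front of the slot. It opens clockwise seen from above; 1.57 = points to stand -x (away from the wall), stop at 2.1. Friction keeps it where it is left; about 1 N near the free end moves it
- door: loose pale wood cabinet door, 180 mm long, 140 wide, 20 thick, about 0.3 kg. At the start it lies flat on the base plate, its end away from the wall overhanging the plate's front by 50 to 80, 45 above the table. Origin: centre of its flat underside. x runs along its length to the foot end (nearer the back wall), z out of the framed face (up at the start, to the wall when leaning)
- door_foot (a point): centre of the door's foot end (body x +90, half-way through the thickness); axes as the door's
- door_top (a point): centre of the door's other end (body x -90, half-way through the thickness), overhanging the plate's front at the start, uppermost when leaning; axes as the door's
- block_plane: bystander: metal block plane 48x150x62; origin centre of underside
- sanding_block: bystander: dark sanding block 67x122x32; origin centre of underside

How it is judged:
By the outcome, as a careful person would: the job done as asked, in the order asked, and still so for the second after the job is handed in, with the robot touching nothing.
It also fails if it takes over 62 s, if anything falls off the work surface, if the arm or the gripper's body presses on something with over 40 N, if the wrist force passes 120 N, or if a joint passes its speed limit or range.

### The arm

A 6-joint arm with a two-finger parallel gripper is mounted at the origin on a cart in front of the work surface, level with it; the furniture and walls round the work are solid. World frame = base frame: x ahead of the robot, y to its left, z up, the work surface at z = 0. Lengths are in m, angles in rad, forces in N, time in s.
With the tool pointing down it reaches from about 0.25 to 0.725 m from the base axis. Payload 4 kg.
Tool frame: the origin (TCP) lies between the finger pads; the fingertips stand 11 mm ahead of it and the grasp point (between the pads) lies 8 mm behind it (tcp_to_tips is the z of the fingertips in the tool frame, in m); z points along the fingers, y is the direction in which the jaws open and shut (so a half turn about z gives the same grasp; the last joint's range is limited). The gripper opens to 85 mm and grips with 20 to 120 N. Pads are 22 mm wide; open, the fingers measure 114 mm over their backs; the gripper's body (76 mm by 85 mm) begins 54 mm behind the grasp point. The pads swing forward as they close: fully open they stand 13 mm farther back than shut.
Start: joints at [-1.28, 0.241, 0.005, 1.335, 0, 1.571], TCP at [0.143, -0.479, 0.242] pointing down, gripper open.
Joint ranges: [-2.72, 2.72], [-1.05, 1.87], [-1.09, 1.28], [-1.99, 2.15], [-1.42, 1.44], [-3.14, 3.14]. Speed limits (rad/s): [2.79, 2.79, 3.14, 3.14, 3.14, 3.14].

### API

Orientations are given as a unit quaternion [x, y, z, w].
In Python, from workcell import * gives the robot as it stands.
- The arm moves only by the tool move_arm, never from a script. Its argument "moves" is a list that holds one entry, the list of rows, each a list of 7 numbers: the shift along the world's x, y, z in units of 500 mm (1.0 is 500 mm), then the turn, a rotation vector about the world's x, y, z in units of 30 degrees (1.0 is 30 degrees), then the closure, from -1 (fully open) to 1 (shut), so that 0 is half open. A call has 1 to 8 rows; each row shifts and turns the pose as measured when the row begins; what a row does not reach is not made up. A row lasts 1/12 s, in which the tool goes at most 41.7 mm and 7.16 degrees, less where a joint would pass 70% of its speed; a pose out of reach is approached as far as the arm can. A call with a number of a shift or a turn outside -1 to 1 is refused whole. A call with a gripper value outside its range is refused whole. The fingers move at their own pace and stop on an object; the grip force is fixed at half the most. Time passes only in rows, so rows that do not move let the fingers close. It gives the time, the measured TCP pose, the force and the opening at its end, in the units of the state.
- get_obs(): the state, without advancing time (a new reading comes with each control period).
- camera(name): name is "scene" or "top" or "wrist"; returns a dict with "pixels" (384x512x3 uint8, red, green, blue), "range_z" (384x512 float32, m along the optical axis (not along the pixel's ray), 0 where there is no reading), "fx", "fy", "cx", "cy" (pixels), "extrinsics" (4x4, takes a point from camera to world coordinates). Camera axes: x right, y down, z forward; pixel columns grow to the right and rows downward; lengths in m; the calibration is good to about 2 mm. The wrist camera is an equidistant fisheye: a pixel r from the principal point sees the ray r / f radians off the axis. A picture is of the moment at which its call begins.
- job_done(): hands the job in, once; it reports no verdict.
The state is a dict: "clock": time; "joint_pos": joint angles; "joint_vel": joint speeds; "tau": joint torques, N m; "eef_pos": TCP position; "tool_rot": TCP orientation; "ft_force": force on the tool from outside, world axes, zero at the start; "ft_torque": the same for the moment, N m; "grip_width": finger opening in m.
Only numpy, scipy, OpenCV 4.12 (cv2) and the standard library are available. Lean on these libraries where they do the work, as an engineer would, in place of code of your own. Each camera call takes 0.05 s, during which the arm holds its last target.

## Working session

There is one attempt and no reset: what is moved stays moved. The work goes in short steps, Python scripts to look and compute and a tool call to move; the robot and the scene stay as the last step left them, time stands still between calls to the robot, and variables do not carry over. Pictures are saved under pics/ and viewed, and the job is handed in when it is done.

Besides the shell and the picture viewer there is one more tool, called after "Request:" as name(argument=value, ...) on one line, values as JSON. move_arm: Moves the arm, as the interface text tells. Shifts and turns lie within -1 to 1; 1 stands for 500 mm of shift or 30 degrees of turn. Its arguments: {"type":"object","properties":{"moves":{"type":"array","items":{"type":"array","items":{"type":"array","items":{"type":"number"}}}}},"required":["moves"]}

```bash
ls; mkdir -p pics
cat > h.py <<'E'
from workcell import *
import numpy as np, cv2
def snap(n,f):
    c=camera(n); cv2.imwrite('pics/'+f+'.png',c['pixels'][:,:,::-1]); np.savez('pics/'+f+'.npz',**c); return c
def pt(c,u,v,n=1):
    u=int(u);v=int(v)
    z=c['range_z'][v-n:v+n+1,u-n:u+n+1]; z=np.median(z[z>0])
    p=np.array([(u-c['cx'])/c['fx']*z,(v-c['cy'])/c['fy']*z,z,1]); return (c['extrinsics']@p)[:3]
def load(f): return dict(np.load('pics/'+f+'.npz'))
def onplane(c,u,v,h):
    d=c['extrinsics'][:3,:3]@np.array([(u-c['cx'])/c['fx'],(v-c['cy'])/c['fy'],1]); o=c['extrinsics'][:3,3]
    return o+d*(h-o[2])/d[2]
E
python3 - <<'E'
from h import *
print(get_obs())
for n in ['top','scene']:
    c=snap(n,n+'0'); print(n,c['fx'],c['cx'],c['cy'],c['extrinsics'])
E
```

```text
pics
{'clock': 0.0, 'joint_pos': array([-1.27998553e+00,  2.41436429e-01,  3.73621047e-03,  1.33520254e+00,
       -7.40801631e-06,  1.57078910e+00]), 'joint_vel': array([-0.00026772,  0.00055457,  0.00042353,  0.00026711,  0.00067016,
        0.00034093]), 'tau': array([ 7.76597626e-04, -3.72321010e+01,  2.52405614e+01,  1.69669435e-02,
       -7.29334374e-06, -2.90265284e-06]), 'eef_pos': array([ 0.14318908, -0.47842719,  0.2414058 ]), 'tool_rot': array([ 9.89446174e-01,  1.44897063e-01, -1.56265048e-04, -1.04156335e-03]), 'ft_force': array([-0.10842663, -0.09972565, -0.0319652 ]), 'ft_torque': array([-0.00575557, -0.01063741, -0.00586444]), 'grip_width': 0.0852302498942746}
top 479.4558274028018 251.2329910374464 189.75699484736634 [[-0.00525801 -0.98808687  0.15380731  0.30407452]
 [-0.9999452   0.00658771  0.00813689 -0.1127676 ]
 [-0.0090532  -0.1537561  -0.98806736  1.25287606]
 [ 0.          0.          0.          1.        ]]
scene 377.00774816882847 258.09248379134885 192.8865946298987 [[ 0.16175625  0.83371712 -0.52796845  1.08352357]
 [ 0.98674342 -0.14376393  0.07529517 -0.18171668]
 [-0.01312795 -0.53314885 -0.84591959  1.00235063]
 [ 0.          0.          0.          1.        ]]
```

View pics/top0.png

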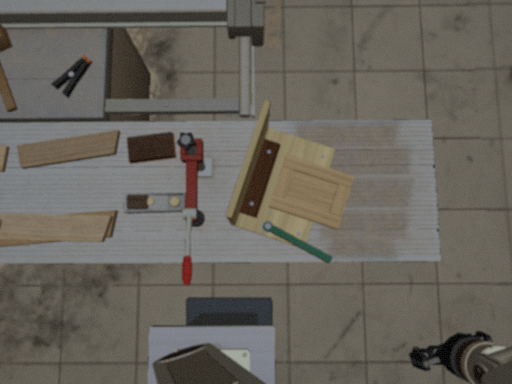

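View pics/scene0.png

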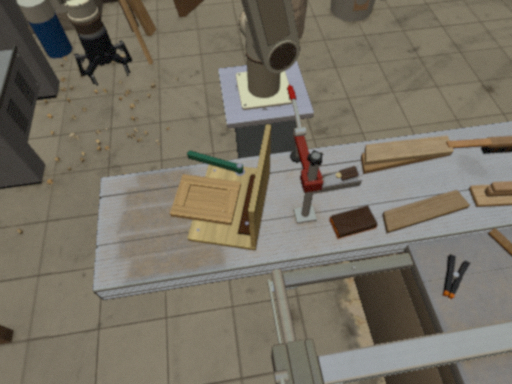

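Run:
```python
from h import *
c=load('top0'); im=c['pixels'][90:270,210:370,::-1]
cv2.imwrite('pics/t0z.png',cv2.resize(im,None,fx=4.4,fy=3.3*4/3.3*0+3.3,interpolation=cv2.INTER_CUBIC) if 0 else cv2.resize(im,None,fx=3.3,fy=3.3,interpolation=cv2.INTER_CUBIC))
for u,v in [(268,145),(240,215),(320,190),(330,160),(268,227),(325,257),(262,178),(255,200),(350,220),(255,130)]: print(u,v,pt(c,u,v).round(4))
```

```text
268 145 [ 0.6049 -0.1464  0.0609]
240 215 [ 0.4276 -0.0741  0.0455]
320 190 [ 0.4884 -0.2762  0.0574]
330 160 [ 0.5683 -0.3058  0.0445]
268 227 [ 0.3943 -0.1437  0.0788]
325 257 [ 0.3209 -0.2813  0.0759]
262 178 [ 0.5196 -0.1303  0.0604]
255 200 [ 0.4638 -0.1123  0.0595]
350 220 [ 0.4175 -0.3604 -0.001 ]
255 130 [ 0.5908 -0.1133  0.2497]
```

View pics/t0z.png

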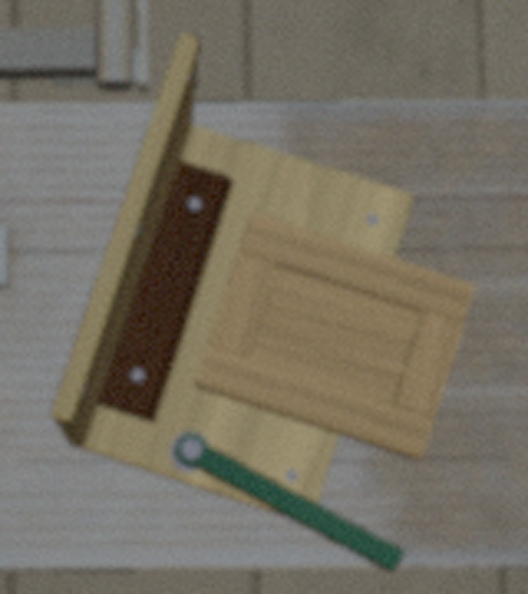

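```bash
cat > fit.py <<'E'
from h import *
from scipy.optimize import least_squares
c=load('top0')
P=lambda a,b,h: onplane(c,210+a/3.3-0.35,90+b/3.3-0.35,h)
obs=[((-.110,-.135),P(412,192,.045)),((-.110,.135),P(320,502,.045)),((.072,-.100),P(180,164,.060)),((.072,.100),P(100,403,.060)),
((-.006,.112),P(190,450,.077)),((.086,.135),P(60,412,.25) if 0 else P(57,412,.25)),((.086,-.135),P(184,36,.25))]
def T(p,q): 
    x,y,t=p; return np.array([x+np.cos(t)*q[0]-np.sin(t)*q[1],y+np.sin(t)*q[0]+np.cos(t)*q[1]])
r=least_squares(lambda p: np.concatenate([T(p,q)-w[:2] for q,w in obs]),[.5,-.2,1.3])
print(r.x, np.degrees(r.x[2])); print((r.fun.reshape(-1,2)*1000).round(1))
S=r.x
def toS(w): 
    d=w[:2]-S[:2]; t=S[2]; return np.array([np.cos(t)*d[0]+np.sin(t)*d[1],-np.sin(t)*d[0]+np.cos(t)*d[1]])
for n,a in dict(ff=(250,213),tf=(473,290),tn=(420,458),fn=(197,385)).items():
    w=P(*a,.065); print(n,w.round(4),(toS(w)*1000).round(1))
w=P(385,572,.075);print('bar',(toS(w)*1000).round(1)); w=P(402,550,.075);print('bar',w,(toS(w)*1000).round(1))
E
python3 fit.py
python3 - <<'E'
from h import *
c=load('top0')
def show(a):
    for u,v in a: print((u,v),pt(c,u,v).round(3))
print('plane/clamp');show([(150,203),(150,147),(190,180),(195,150),(187,142),(190,200),(187,260),(195,217),(206,165)])
E
```

```text
[ 0.50785594 -0.17448529  1.26453222] 72.45235946558236
[[  3.2  -1.8]
 [-13.4   2.2]
 [  4.8   0.8]
 [ -0.   -1.2]
 [  2.4  -4.6]
 [ -2.9   1.4]
 [  5.8   3.2]]
ff [ 0.5796 -0.1901  0.065 ] [  6.8 -73.2]
tf [ 0.5184 -0.3588  0.065 ] [-172.6  -65.6]
tn [ 0.3908 -0.3143  0.065 ] [-168.6   69.5]
fn [ 0.4469 -0.1479  0.065 ] [ 6.9 66.1]
bar [-165.3  158.9]
bar [ 0.32243469 -0.29719334  0.075     ] [-172.9  139.8]
plane/clamp
(150, 203) [0.459 0.154 0.05 ]
(150, 147) [0.609 0.162 0.032]
(190, 180) [0.49  0.032 0.206]
(195, 150) [0.555 0.02  0.218]
(187, 142) [0.554 0.027 0.293]
(190, 200) [0.445 0.031 0.204]
(187, 260) [0.314 0.029 0.255]
(195, 217) [0.406 0.018 0.22 ]
(206, 165) [0.564 0.017 0.013]
```

```bash
sed -i 's/^((-.006,.112).*/((-.006,.112),P(190,450,.077)),((.086,.135),P(57,412,.25)),((.086,-.135),P(184,36,.25))]/; s/((-.110,.135),P(320,502,.045)),//' fit.py; python3 fit.py
python3 - <<'E'
from h import *
c=load('top0')
vv,uu=np.mgrid[90:270,210:370]; z=c['range_z'][90:270,210:370]
P=np.stack([(uu-c['cx'])/c['fx']*z,(vv-c['cy'])/c['fy']*z,z],-1)@c['extrinsics'][:3,:3].T+c['extrinsics'][:3,3]
P=P.reshape(-1,3);col=c['pixels'][90:270,210:370].reshape(-1,3).astype(int)
w=P[(P[:,2]>.243)&(P[:,2]<.256)&(P[:,1]<-.03)]
print(len(w),w.mean(0),w.min(0),w.max(0)); r=cv2.minAreaRect(w[:,:2].astype(np.float32)*1000); print('walltop',r)
g=P[(col[:,1]>col[:,0]+20)&(P[:,2]>.06)]; print('bar',len(g),np.median(g[:,2]),cv2.minAreaRect(g[:,:2].astype(np.float32)*1000),cv2.boxPoints(cv2.minAreaRect(g[:,:2].astype(np.float32)*1000)))
E
```

```text
[ 0.50519516 -0.17392069  1.25026477] 71.63489452372063
[[-1.5 -2.6]
 [ 2.7 -0.3]
 [-1.3  0.4]
 [ 0.1 -2.5]
 [-3.8  3.4]
 [ 3.7  1.6]]
ff [ 0.5796 -0.1901  0.065 ] [  8.1 -75.8]
tf [ 0.5184 -0.3588  0.065 ] [-171.3  -70.8]
tn [ 0.3908 -0.3143  0.065 ] [-169.3   64.3]
fn [ 0.4469 -0.1479  0.065 ] [ 6.3 63.5]
bar [-167.3  153.8]
bar [ 0.32243469 -0.29719334  0.075     ] [-174.6  134.6]
817 [ 0.52930543 -0.09802282  0.24981475] [ 0.40271235 -0.14649092  0.24340648] [ 0.65887131 -0.0510973   0.25554887]
walltop ((531.94140625, -98.55992126464844), (14.304183959960938, 269.8224182128906), 71.35862731933594)
bar 398 0.07506661680318705 ((354.90997314453125, -219.6580810546875), (168.89695739746094, 16.188720703125), 62.096290588378906) [[ 308.23593 -290.50012]
 [ 322.54245 -298.07623]
 [ 401.584   -148.81604]
 [ 387.2775  -141.23993]]
```

Request:
move_arm(moves=[[[0.07,0.01,-0.005,0,0,0.23,0],[0.07,0.01,-0.005,0,0,0.23,0],[0.07,0.01,-0.005,0,0,0.23,0],[0.07,0.01,-0.005,0,0,0.23,0],[0.07,0.01,-0.005,0,0,0.23,0],[0.07,0.01,-0.005,0,0,0.23,0],[0.05,0.01,-0.005,0,0,0.23,0],[0.05,0.01,-0.005,0,0,0.23,0]]])

```text
clock: 0.77
eef_pos: [0.4065, -0.4358, 0.2172]
tool_rot: [0.802, 0.597, -0.003, -0.003]
ft_force: [0.1, 0.1, 0.9]
grip_width: 0.043
```

Request:
move_arm(moves=[[[0,0,0,0.22,-0.074,-0.03,0],[0,0,0,0.22,-0.074,-0.03,0],[0,0,0,0.22,-0.074,0,0],[0,0,0,0.22,-0.074,0,0],[0,0,0,0.22,-0.074,0,0],[0,0,0,0.22,-0.074,0,0],[0,0,0,0.22,-0.074,0,0],[0,0,0,0,0,0,0]]])

```text
clock: 1.43
eef_pos: [0.4186, -0.4265, 0.2094]
tool_rot: [0.727, 0.535, 0.352, -0.249]
ft_force: [-0.3, -0.5, -5.3]
grip_width: 0.0428
```

```bash
cat >> h.py <<'E'
from scipy.spatial.transform import Rotation as R
YAW=np.radians(71.5); O=np.array([.506,-.1735,0])
RS=R.from_euler('z',YAW)
def st():
    o=get_obs(); r=R.from_quat(o['tool_rot']); m=(RS.inv()*r).as_matrix()
    print('t',o['clock'],'j',o['joint_pos'].round(2),'TCP',o['eef_pos'].round(4),'S tcp',(RS.inv().apply(o['eef_pos']-O)*1000).round(1))
    print('S toolz',m[:,2].round(3),'pitchdown',np.degrees(np.arcsin(-m[2,2])).round(1),'S tooly',m[:,1].round(3),'F',o['ft_force'].round(1),'w',o['grip_width'].round(4))
    return o
E
python3 - <<'E'
from h import *
st(); snap('scene','s1')
E
```

```text
t 1.4333 j [-1.08  0.97  0.83  2.13  0.6   0.57] TCP [ 0.4186 -0.4265  0.2094] S tcp [-267.7    2.6  209.4]Traceback (most recent call last):
  File "<stdin>", line 2, in <module>
  File "h.py", line 19, in st
    print('S toolz',m[:,2].round(3),'pitchdown',np.degrees(np.arcsin(-m[2,2])).round(1),'S tooly',m[:,1].round(3),'F',o['ft_force'].round(1),'w',o['grip_width'].round(4))
                                                                                                                                                 ^^^^^^^^^^^^^^^^^^^^^
AttributeError: 'float' object has no attribute 'round'
```

```bash
sed -i "s/o\['grip_width'\].round(4)/round(float(o['grip_width']),4)/" h.py
python3 - <<'E'
from h import *
st(); snap('scene','s1')
E
```

```text
t 1.4333 j [-1.08  0.97  0.83  2.13  0.6   0.57] TCP [ 0.4186 -0.4265  0.2094] S tcp [-267.7    2.6  209.4]
S toolz [ 0.778  0.003 -0.628] pitchdown 38.9 S tooly [ 0.014 -1.     0.014] F [-0.3 -0.5 -5.3] w 0.0428
```

View pics/s1.png

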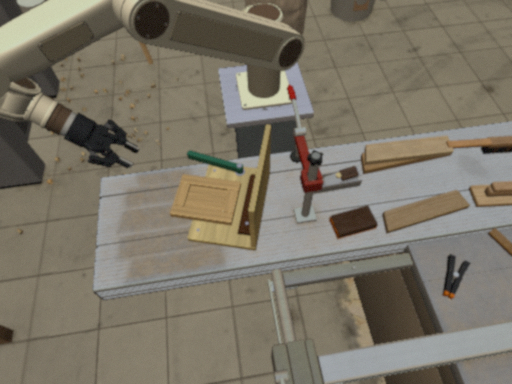

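Request:
move_arm(moves=[[[0.007,0.014,-0.06,0,0,0,0],[0.007,0.014,-0.06,0,0,0,0],[0.007,0.014,-0.06,0,0,0,0],[0.007,0.014,-0.06,0,0,0,0],[0.007,0.014,-0.06,0,0,0,0],[0,0,0,0,0,0,0]]])

```text
clock: 1.98
eef_pos: [0.4415, -0.3924, 0.0686]
tool_rot: [0.729, 0.546, 0.343, -0.229]
ft_force: [-0.7, 0.4, -0.8]
grip_width: 0.0425
```

Run:
```python
from h import *
st(); snap('scene','s2')
```

```text
t 1.9833 j [-1.02  0.98  0.51  1.72  0.62  0.63] TCP [ 0.4415 -0.3924  0.0686] S tcp [-228.    -8.3   68.6]
S toolz [ 0.751 -0.012 -0.66 ] pitchdown 41.3 S tooly [ 0.019 -0.999  0.04 ] F [-0.7  0.4 -0.8] w 0.0425
```

View pics/s2.png

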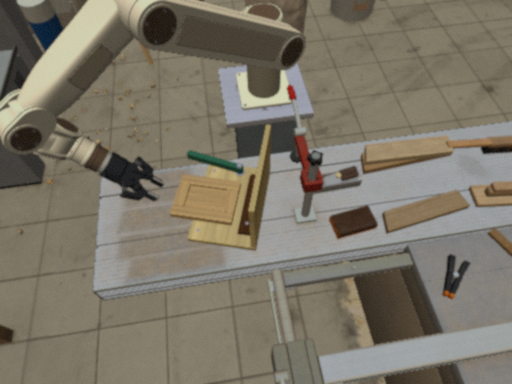

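Request:
move_arm(moves=[[[0.003,0.016,-0.03,0,0,0,0],[0.003,0.016,-0.03,0,0,0,0],[0.001,0.014,-0.03,0,0,0,0],[0,0,0,0,0,0,0]]])

```text
clock: 2.37
eef_pos: [0.4512, -0.3758, 0.0436]
tool_rot: [0.73, 0.553, 0.341, -0.213]
ft_force: [-0.2, 1.0, -0.1]
grip_width: 0.0427
```

Run:
```python
from h import *
st(); snap('wrist','w2')
```

```text
t 2.3667 j [-0.99  0.96  0.42  1.6   0.64  0.66] TCP [ 0.4512 -0.3758  0.0436] S tcp [-209.2  -12.2   43.6]
S toolz [ 0.736 -0.029 -0.677] pitchdown 42.6 S tooly [ 0.021 -0.998  0.066] F [-0.2  1.  -0.1] w 0.0427
```

View pics/w2.png

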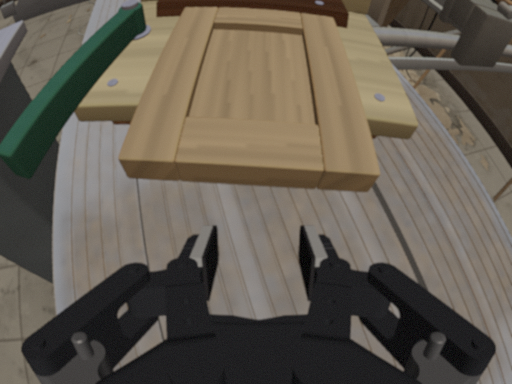

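```bash
cat >> h.py <<'E'
def tgtR(p,yawoff=0):
    p=np.radians(p); z=np.array([np.cos(p),0,-np.sin(p)]); y=np.array([0,-1.,0]); x=np.cross(y,z)
    return RS*R.from_matrix(np.stack([x,y,z],1))
def delta(S,p,o=None):
    o=o or get_obs(); w=RS.apply(np.array(S)/1000)+O
    d=(w-o['eef_pos'])/.5; rv=(tgtR(p)*R.from_quat(o['tool_rot']).inv()).as_rotvec()/np.radians(30)
    return d.round(3),rv.round(3)
E
python3 - <<'E'
from h import *
print(delta([-205,-5,25],41)); print(delta([-163,-5,23],41))
E
```

```text
(array([-0.013,  0.015, -0.042]), array([ 0.097,  0.107, -0.036]))
(array([ 0.014,  0.095, -0.046]), array([ 0.097,  0.107, -0.036]))
```

Request:
move_arm(moves=[[[-0.006,0.006,-0.02,0.04,0.04,-0.015,0],[-0.006,0.006,-0.02,0.04,0.04,-0.015,0],[-0.004,0.006,-0.015,0.03,0.03,-0.01,0],[0,0,0,0,0,0,0]]])

```text
clock: 2.75
eef_pos: [0.4462, -0.373, 0.0259]
tool_rot: [0.74, 0.531, 0.337, -0.24]
ft_force: [-0.9, 0.4, 0.6]
grip_width: 0.0424
```

Run:
```python
from h import *
st(); print(delta([-205,-5,25],41)); print(delta([-163,-5,23],41))
```

```text
t 2.75 j [-1.    1.    0.44  1.62  0.63  0.69] TCP [ 0.4462 -0.373   0.0259] S tcp [-208.2   -6.6   25.9]
S toolz [ 0.753 -0.006 -0.658] pitchdown 41.2 S tooly [-0.005 -1.     0.003] F [-0.9  0.4  0.6] w 0.0424
(array([-0.001,  0.007, -0.002]), array([0.007, 0.004, 0.01 ]))
(array([ 0.026,  0.087, -0.006]), array([0.007, 0.004, 0.01 ]))
```

Request:
move_arm(moves=[[[0.008,0.026,-0.002,0,0,0,0],[0.008,0.026,-0.002,0,0,0,0],[0.008,0.026,-0.002,0,0,0,0],[0.004,0.012,0,0,0,0,0],[0,0,0,0,0,0,0]]])

```text
clock: 3.17
eef_pos: [0.4593, -0.3288, 0.0204]
tool_rot: [0.741, 0.528, 0.337, -0.241]
ft_force: [-0.4, 1.0, 0.0]
grip_width: 0.0429
```

Run:
```python
from h import *
st(); print(delta([-163,-5,23],41)); snap('wrist','w3')
```

```text
t 3.1667 j [-0.95  0.95  0.3   1.51  0.66  0.75] TCP [ 0.4593 -0.3288  0.0204] S tcp [-162.1   -5.    20.4]
S toolz [ 0.754 -0.007 -0.657] pitchdown 41.0 S tooly [-0.01  -1.    -0.001] F [-0.4  1.   0. ] w 0.0429
(array([-0.001, -0.002,  0.005]), array([ 0.001, -0.002,  0.02 ]))
```

View pics/w3.png

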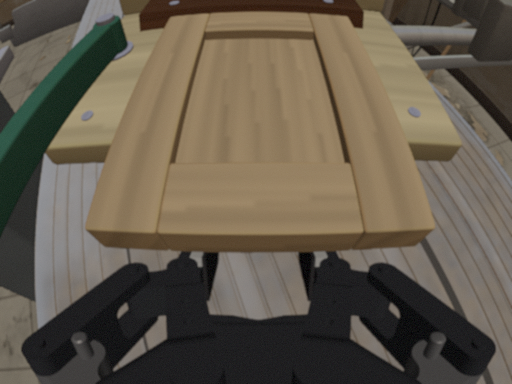

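```bash
cat >> h.py <<'E'
def wp(th,a=6,off=0):
    t=np.radians(th); p=41 if th<41 else 41+(th-41)*.35
    pr=np.radians(p); z=np.array([np.cos(pr),-np.sin(pr)]); x=np.array([np.sin(pr),np.cos(pr)])
    piv=np.array([7,45.]); d=np.array([-np.cos(t),np.sin(t)])
    if th>90: piv=piv+[20,0]; 
    if th>90:  # pivot on framed edge
        e=np.array([27,45.]); n=np.array([np.sin(t),np.cos(t)]) # body z
        q=e-20*n; tc=q+147*d
    elif th<41: tc=piv+177*d+30*z
    else: tc=piv+147*d
    tcp=tc-a*z-11*x
    return [tcp[0],-5,tcp[1]],p
E
python3 - <<'E'
from h import *
pr=None
for th in range(0,106,5):
    S,p=wp(th); w=RS.apply(np.array(S)/1000)+O
    print(th,np.round(S,0),round(p,1),w.round(3), None if pr is None else ((w-pr)/.5).round(3)); pr=w
E
```

```text
0 [-159.   -5.   21.] 41 [ 0.46  -0.326  0.021] None
5 [-158.   -5.   36.] 41 [ 0.46  -0.325  0.036] [0.    0.001 0.031]
10 [-156.   -5.   52.] 41 [ 0.461 -0.323  0.052] [0.001 0.004 0.031]
15 [-153.   -5.   67.] 41 [ 0.462 -0.32   0.067] [0.002 0.006 0.03 ]
20 [-148.   -5.   81.] 41 [ 0.464 -0.316  0.081] [0.003 0.009 0.029]
25 [-143.   -5.   96.] 41 [ 0.466 -0.31   0.096] [0.004 0.011 0.029]
30 [-135.   -5.  109.] 41 [ 0.468 -0.303  0.109] [0.005 0.014 0.027]
35 [-127.   -5.  122.] 41 [ 0.47  -0.296  0.122] [0.005 0.016 0.026]
40 [-118.   -5.  135.] 41 [ 0.473 -0.287  0.135] [0.006 0.018 0.025]
45 [-109.   -5.  145.] 42.4 [ 0.476 -0.278  0.145] [0.006 0.017 0.02 ]
50 [-99.  -5. 154.] 44.1 [ 0.479 -0.269  0.154] [0.006 0.018 0.018]
55 [-89.  -5. 162.] 45.9 [ 0.482 -0.26   0.162] [0.006 0.019 0.016]
60 [-79.  -5. 169.] 47.6 [ 0.486 -0.25   0.169] [0.007 0.02  0.015]
65 [-67.  -5. 176.] 49.4 [ 0.489 -0.239  0.176] [0.007 0.021 0.013]
70 [-56.  -5. 181.] 51.1 [ 0.493 -0.228  0.181] [0.007 0.022 0.011]
75 [-43.  -5. 185.] 52.9 [ 0.497 -0.216  0.185] [0.008 0.023 0.008]
80 [-31.  -5. 188.] 54.6 [ 0.501 -0.204  0.188] [0.008 0.024 0.006]
85 [-18.  -5. 190.] 56.4 [ 0.505 -0.192  0.19 ] [0.008 0.024 0.004]
90 [ -6.  -5. 191.] 58.1 [ 0.509 -0.18   0.191] [0.008 0.024 0.002]
95 [  7.  -5. 193.] 59.9 [ 0.513 -0.168  0.193] [0.008 0.024 0.003]
100 [ 20.  -5. 193.] 61.6 [ 0.517 -0.156  0.193] [0.008 0.025 0.001]
105 [ 33.  -5. 193.] 63.4 [ 0.521 -0.144  0.193] [ 0.008  0.024 -0.001]
```

Request:
move_arm(moves=[[[0.001,0.003,0.025,0,0,0,0],[0.001,0.004,0.03,0,0,0,0],[0.001,0.006,0.03,0,0,0,0],[0.003,0.009,0.03,0,0,0,0]]])

```text
clock: 3.55
eef_pos: [0.4603, -0.3196, 0.0785]
tool_rot: [0.743, 0.526, 0.337, -0.242]
ft_force: [-0.1, -0.5, -1.7]
grip_width: 0.0425
```

Run:
```python
from h import *
st(); snap('wrist','w4');c=snap('scene','s4')
cv2.imwrite('pics/s4z.png',cv2.resize(c['pixels'][80:280,80:340,::-1],None,fx=3,fy=3,interpolation=cv2.INTER_CUBIC))
for th in (20,25,30,35): print(th,wp(th),delta(*wp(th)))
```

```text
t 3.55 j [-0.94  0.87  0.3   1.58  0.67  0.77] TCP [ 0.4603 -0.3196  0.0785] S tcp [-153.1   -3.    78.5]
S toolz [ 0.755 -0.006 -0.656] pitchdown 41.0 S tooly [-0.013 -1.    -0.006] F [-0.1 -0.5 -1.7] w 0.0425
20 ([np.float64(-148.42921327265483), -5, np.float64(81.49034329042068)], 41) (array([0.004, 0.008, 0.001]), array([ 0.005, -0.003,  0.023]))
25 ([np.float64(-142.52009769903609), -5, np.float64(95.75621024988112)], 41) (array([0.008, 0.02 , 0.03 ]), array([ 0.005, -0.003,  0.023]))
30 ([np.float64(-135.3901158633947), -5, np.float64(109.45277792177733)], 41) (array([0.012, 0.033, 0.057]), array([ 0.005, -0.003,  0.023]))
35 ([np.float64(-127.0935312327006), -5, np.float64(122.47580715591248)], 41) (array([0.017, 0.049, 0.083]), array([ 0.005, -0.003,  0.023]))
```

View pics/s4z.png

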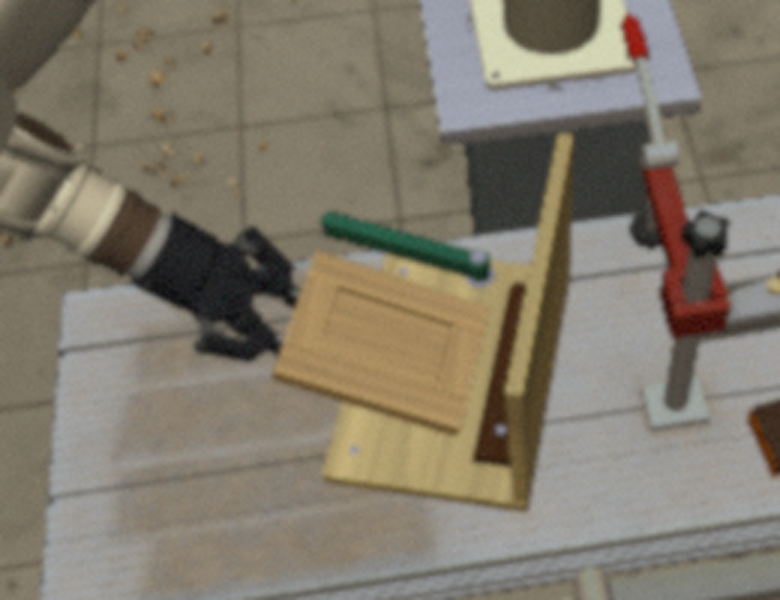

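View pics/w4.png

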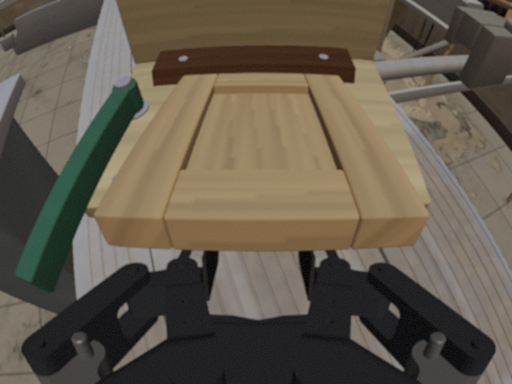

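Request:
move_arm(moves=[[[0.006,0.013,0.026,0,0,0.01,0],[0.006,0.014,0.028,0,0,0.01,0],[0.006,0.016,0.027,0,0,0,0],[0.006,0.018,0.026,0,0,0,0]]])

```text
clock: 3.98
eef_pos: [0.4726, -0.2901, 0.1362]
tool_rot: [0.74, 0.531, 0.335, -0.241]
ft_force: [-0.3, 0.0, -1.7]
grip_width: 0.0429
```

Run:
```python
from h import *
st(); snap('wrist','w5')
for th in (35,40,50,60): print(th,wp(th)[0][::2],delta(*wp(th)))
```

```text
t 3.9833 j [-0.89  0.77  0.28  1.63  0.69  0.81] TCP [ 0.4726 -0.2901  0.1362] S tcp [-121.2   -5.3  136.2]
S toolz [ 0.751 -0.001 -0.66 ] pitchdown 41.3 S tooly [-0.003 -1.    -0.001] F [-0.3  0.  -1.7] w 0.0429
35 [np.float64(-127.0935312327006), np.float64(122.47580715591248)] (array([-0.007, -0.013, -0.034]), array([0.011, 0.   , 0.004]))
40 [np.float64(-117.69348582560815), np.float64(134.7261848362948)] (array([-0.001,  0.005, -0.009]), array([0.011, 0.   , 0.004]))
50 [np.float64(-99.45682234383231), np.float64(153.89506244307046)] (array([0.01 , 0.039, 0.029]), array([-0.088,  0.034,  0.004]))
60 [np.float64(-78.67142473363992), np.float64(169.32976057394498)] (array([0.024, 0.079, 0.06 ]), array([-0.199,  0.071,  0.003]))
```

View pics/w5.png

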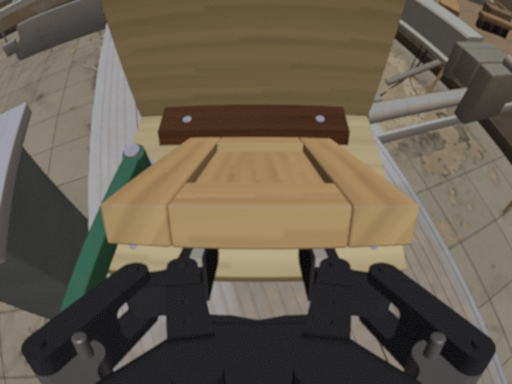

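Door at about 40°, square and centred; continue.

Request:
move_arm(moves=[[[0.006,0.022,0.016,-0.05,0.018,0,0],[0.006,0.022,0.016,-0.05,0.018,0,0],[0.006,0.02,0.016,-0.05,0.018,0,0],[0.007,0.02,0.015,-0.05,0.018,0,0]]])

```text
clock: 4.37
eef_pos: [0.4858, -0.248, 0.1707]
tool_rot: [0.759, 0.543, 0.291, -0.209]
ft_force: [-0.3, -0.0, -0.8]
grip_width: 0.0425
```

Run:
```python
from h import *
st(); snap('wrist','w6')
for th in (55,60,70,80): print(th,np.round(wp(th)[0][::2]),delta(*wp(th)))
```

```text
t 4.3667 j [-0.8   0.62  0.18  1.52  0.64  0.97] TCP [ 0.4858 -0.248   0.1707] S tcp [-77.   -4.5 170.7]
S toolz [ 0.669 -0.003 -0.743] pitchdown 48.0 S tooly [-0.005 -1.    -0.001] F [-0.3 -0.  -0.8] w 0.0425
55 [-89. 162.] (array([-0.01 , -0.028, -0.023]), array([ 0.07 , -0.017,  0.005]))
60 [-79. 169.] (array([-0.003, -0.007, -0.009]), array([0.015, 0.001, 0.005]))
70 [-56. 181.] (array([0.011, 0.036, 0.014]), array([-0.096,  0.038,  0.005]))
80 [-31. 188.] (array([0.027, 0.083, 0.029]), array([-0.206,  0.076,  0.005]))
```

View pics/w6.png

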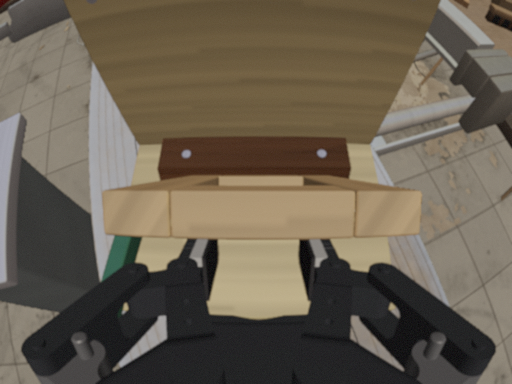

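Request:
move_arm(moves=[[[0.007,0.021,0.007,-0.05,0.018,0,0],[0.007,0.022,0.007,-0.05,0.018,0,0],[0.008,0.023,0.006,-0.05,0.018,0,0],[0.008,0.023,0.005,-0.05,0.018,0,0]]])

```text
clock: 4.75
eef_pos: [0.502, -0.2025, 0.1868]
tool_rot: [0.774, 0.555, 0.247, -0.176]
ft_force: [-0.4, -0.9, 1.2]
grip_width: 0.0428
```

Run:
```python
from h import *
st(); snap('wrist','w7')
for th in (80,90,95,100): print(th,np.round(wp(th)[0][::2]),delta(*wp(th)))
```

```text
t 4.75 j [-0.68  0.5   0.09  1.4   0.57  1.15] TCP [ 0.502  -0.2025  0.1868] S tcp [-28.8  -5.4 186.8]
S toolz [ 0.578 -0.004 -0.816] pitchdown 54.7 S tooly [-0.004 -1.     0.002] F [-0.4 -0.9  1.2] w 0.0428
80 [-31. 188.] (array([-0.004, -0.009, -0.   ]), array([0.004, 0.008, 0.003]))
90 [ -6. 191.] (array([0.012, 0.039, 0.006]), array([-0.107,  0.045,  0.003]))
95 [  7. 193.] (array([0.02 , 0.064, 0.009]), array([-0.162,  0.064,  0.003]))
100 [ 20. 193.] (array([0.028, 0.088, 0.01 ]), array([-0.217,  0.082,  0.003]))
```

View pics/w7.png

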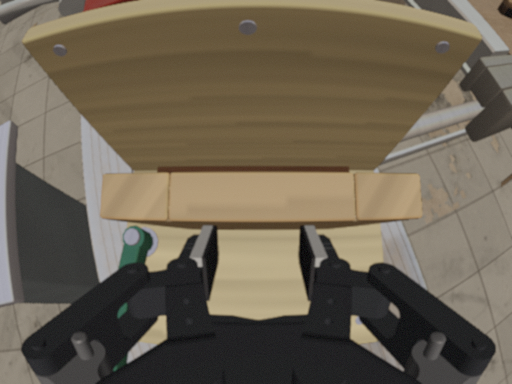

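Request:
move_arm(moves=[[[0.005,0.015,0.003,-0.03,0.012,0,0],[0.005,0.015,0.002,-0.03,0.012,0,0],[0.005,0.015,0.001,-0.03,0.012,0,0]]])

```text
clock: 5.05
eef_pos: [0.5101, -0.1775, 0.1915]
tool_rot: [0.779, 0.561, 0.227, -0.162]
ft_force: [0.1, -0.0, 0.2]
grip_width: 0.0424
```

Run:
```python
from h import *
st(); snap('wrist','w8'); c=snap('scene','s8')
cv2.imwrite('pics/s8z.png',cv2.resize(c['pixels'][80:280,80:340,::-1],None,fx=3,fy=3,interpolation=cv2.INTER_CUBIC))
for th in (90,95,100,104): print(th,np.round(wp(th)[0][::2]),delta(*wp(th)))
```

```text
t 5.05 j [-0.62  0.46  0.06  1.35  0.54  1.23] TCP [ 0.5101 -0.1775  0.1915] S tcp [ -2.5  -5.1 191.5]
S toolz [ 0.535 -0.001 -0.845] pitchdown 57.6 S tooly [-0.    -1.     0.001] F [ 0.1 -0.   0.2] w 0.0424
90 [ -6. 191.] (array([-0.003, -0.007, -0.001]), array([-0.016,  0.01 , -0.003]))
95 [  7. 193.] (array([0.005, 0.017, 0.002]), array([-0.072,  0.029, -0.003]))
100 [ 20. 193.] (array([0.014, 0.042, 0.003]), array([-0.127,  0.047, -0.003]))
104 [ 31. 193.] (array([0.02 , 0.061, 0.002]), array([-0.171,  0.062, -0.003]))
```

View pics/w8.png

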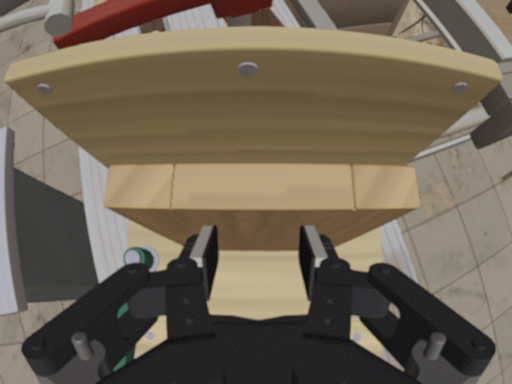

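View pics/s8z.png

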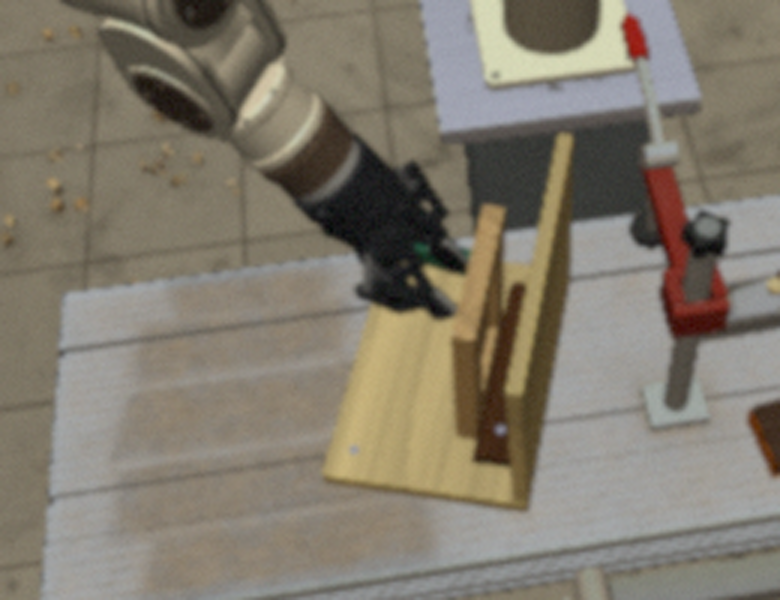

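Request:
move_arm(moves=[[[0.005,0.014,0.001,-0.03,0.012,0,0],[0.005,0.014,0.001,-0.03,0.012,0,0],[0.005,0.014,0,-0.03,0.012,0,0]]])

```text
clock: 5.4
eef_pos: [0.517, -0.1576, 0.1913]
tool_rot: [0.786, 0.564, 0.205, -0.15]
ft_force: [-0.3, -0.1, 0.2]
grip_width: 0.0429
```

Run:
```python
from h import *
st(); snap('wrist','w9'); c=snap('scene','s9')
cv2.imwrite('pics/s9z.png',cv2.resize(c['pixels'][80:280,80:340,::-1],None,fx=3,fy=3,interpolation=cv2.INTER_CUBIC))
for th in (95,100,104): print(th,np.round(wp(th)[0][::2]),delta(*wp(th)))
```

```text
t 5.4 j [-0.56  0.43  0.04  1.31  0.5   1.31] TCP [ 0.517  -0.1576  0.1913] S tcp [ 18.6  -5.4 191.3]
S toolz [ 0.491  0.002 -0.871] pitchdown 60.6 S tooly [-0.003 -1.    -0.004] F [-0.3 -0.1  0.2] w 0.0429
95 [  7. 193.] (array([-0.008, -0.023,  0.002]), array([ 0.018, -0.012, -0.   ]))
100 [ 20. 193.] (array([-0.   ,  0.001,  0.003]), array([-0.037,  0.006, -0.   ]))
104 [ 31. 193.] (array([0.006, 0.021, 0.002]), array([-0.081,  0.021, -0.   ]))
```

View pics/w9.png

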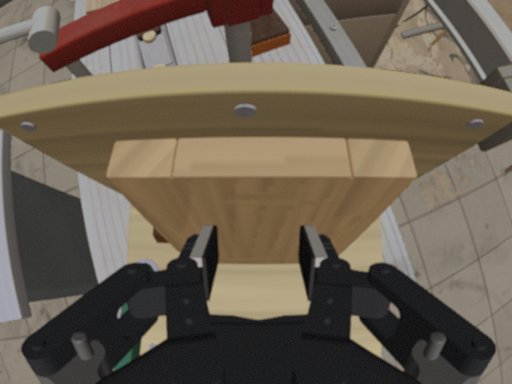

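View pics/s9z.png

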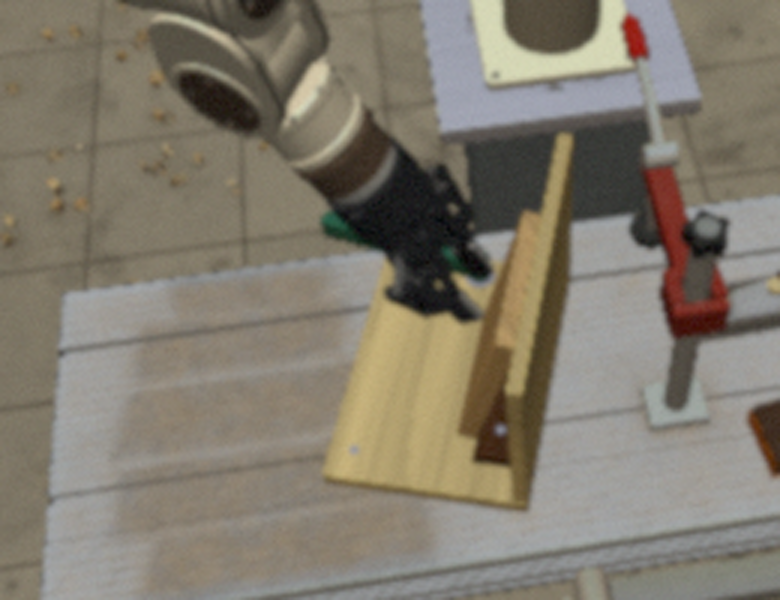

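Request:
move_arm(moves=[[[-0.01,-0.03,0.004,0,0,0,0],[-0.015,-0.045,0.006,0,0,0,0.5],[-0.02,-0.06,0.006,0,0,0,1],[0,0,0,0,0,0,1]]])

```text
clock: 5.83
eef_pos: [0.4932, -0.225, 0.1993]
tool_rot: [0.783, 0.567, 0.205, -0.152]
ft_force: [-0.2, 0.2, 0.6]
grip_width: 0.0075
```

Run:
```python
from h import *
st(); c=snap('scene','s10'); cv2.imwrite('pics/s10z.png',cv2.resize(c['pixels'][80:280,80:340,::-1],None,fx=3,fy=3,interpolation=cv2.INTER_CUBIC))
snap('wrist','w10')
print(delta([-138,180,140],65))
```

```text
t 5.8333 j [-0.68  0.48  0.13  1.43  0.48  1.16] TCP [ 0.4932 -0.225   0.1993] S tcp [-53.   -4.2 199.3]
S toolz [ 0.493  0.007 -0.87 ] pitchdown 60.4 S tooly [ 0.006 -1.    -0.005] F [-0.2  0.2  0.6] w 0.0075
(array([-0.405, -0.051, -0.118]), array([-0.153,  0.039, -0.014]))
```

View pics/s10z.png

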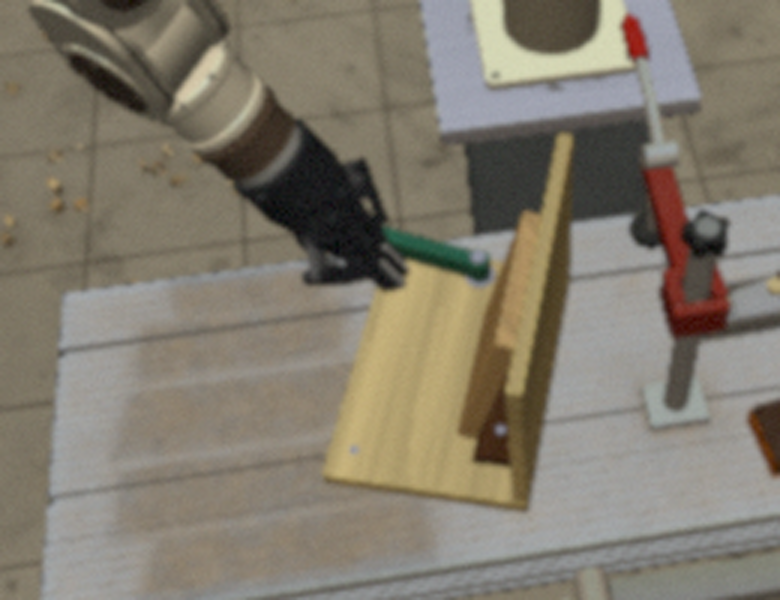

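View pics/w10.png

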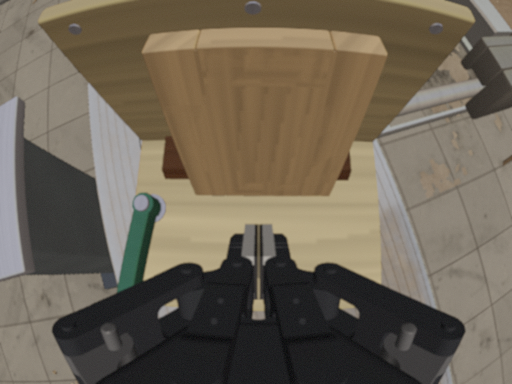

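Request:
move_arm(moves=[[[-0.055,-0.006,-0.012,-0.02,0.005,0,1],[-0.055,-0.006,-0.012,-0.02,0.005,0,1],[-0.055,-0.006,-0.012,-0.02,0.005,0,1],[-0.055,-0.006,-0.012,-0.02,0.005,0,1],[-0.055,-0.006,-0.014,-0.02,0.005,0,1],[-0.055,-0.006,-0.014,-0.02,0.005,0,1],[-0.055,-0.006,-0.014,-0.02,0.005,0,1],[-0.02,-0.006,-0.014,-0.02,0.005,0,1]]])

```text
clock: 6.6
eef_pos: [0.2866, -0.2402, 0.1437]
tool_rot: [0.787, 0.578, 0.174, -0.126]
ft_force: [0.6, 0.3, -1.4]
grip_width: -0.0003
```

Run:
```python
from h import *
st(); snap('wrist','w11')
print(delta([-138,175,67],65))
```

```text
t 6.6 j [-0.96  0.27 -0.31  1.26  0.34  0.87] TCP [ 0.2866 -0.2402  0.1437] S tcp [-132.8  186.9  143.7]
S toolz [ 0.42   0.005 -0.907] pitchdown 65.2 S tooly [ 0.018 -1.     0.003] F [ 0.6  0.3 -1.4] w -0.0003
(array([ 0.021, -0.018, -0.151]), array([ 0.005,  0.   , -0.033]))
```

View pics/w11.png

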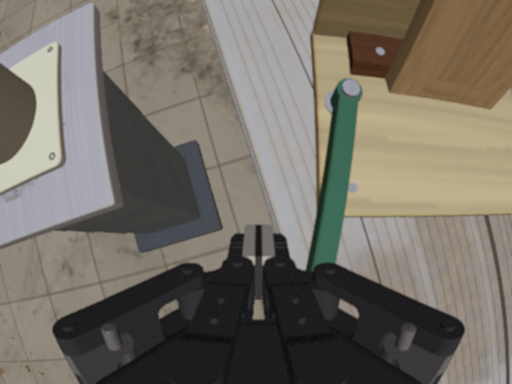

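Request:
move_arm(moves=[[[0.002,-0.002,-0.035,0,0,0,1],[0.002,-0.002,-0.04,0,0,0,1],[0.002,-0.002,-0.04,0,0,-0.01,1],[0.002,-0.002,-0.03,0,0,-0.01,1],[0.002,-0.002,-0.015,0,0,0,1],[0,0,0,0,0,0,1]]])

```text
clock: 7.15
eef_pos: [0.2937, -0.2431, 0.0614]
tool_rot: [0.79, 0.574, 0.177, -0.124]
ft_force: [-0.3, 0.1, -0.8]
grip_width: -0.0001
```

```bash
cat >> h.py <<'E'
def arc(op,r=140,off=24):
    f=1.5*np.pi-op; u=np.array([np.cos(f),np.sin(f)]); m=np.array([-u[1],u[0]])
    c=np.array([-6,112.])+r*u-off*m
    return [c[0]-4.6,c[1],67]   # TCP is 11mm back of tip at p=65
E
python3 - <<'E'
from h import *
st(); snap('wrist','w12'); pr=None
for op in np.arange(1.735,-.1,-.1):
    S=arc(op); w=RS.apply(np.array(S)/1000)+O; print(op.round(3),np.round(S),w.round(3),None if pr is None else ((w-pr)/.5).round(3)); pr=w
E
```

```text
t 7.15 j [-0.96  0.39 -0.41  1.04  0.35  0.88] TCP [ 0.2937 -0.2431  0.0614] S tcp [-133.4  179.2   61.4]
S toolz [ 0.421 -0.003 -0.907] pitchdown 65.1 S tooly [ 0.008 -1.     0.007] F [-0.3  0.1 -0.8] w -0.0001
1.735 [-145.  159.   67.] [ 0.31  -0.26   0.067] None
1.635 [-149.  145.   67.] [ 0.321 -0.269  0.067] [ 0.023 -0.016  0.   ]
1.535 [-151.  131.   67.] [ 0.334 -0.275  0.067] [ 0.025 -0.014  0.   ]
1.435 [-153.  117.   67.] [ 0.347 -0.281  0.067] [ 0.026 -0.011  0.   ]
1.335 [-152.  103.   67.] [ 0.36  -0.285  0.067] [ 0.027 -0.009  0.   ]
1.235 [-151.   89.   67.] [ 0.374 -0.288  0.067] [ 0.028 -0.006  0.   ]
1.135 [-148.   75.   67.] [ 0.388 -0.29   0.067] [ 0.028 -0.003  0.   ]
1.035 [-143.   61.   67.] [ 0.403 -0.29   0.067] [ 0.028 -0.     0.   ]
0.935 [-137.   48.   67.] [ 0.417 -0.289  0.067] [0.028 0.003 0.   ]
0.835 [-130.   36.   67.] [ 0.431 -0.286  0.067] [0.028 0.005 0.   ]
0.735 [-122.   24.   67.] [ 0.444 -0.282  0.067] [0.027 0.008 0.   ]
0.635 [-113.   14.   67.] [ 0.457 -0.276  0.067] [0.026 0.011 0.   ]
0.535 [-103.    4.   67.] [ 0.47  -0.27   0.067] [0.025 0.013 0.   ]
0.435 [-91.  -5.  67.] [ 0.482 -0.262  0.067] [0.024 0.016 0.   ]
0.335 [-79. -12.  67.] [ 0.493 -0.253  0.067] [0.022 0.018 0.   ]
0.235 [-67. -19.  67.] [ 0.502 -0.242  0.067] [0.02 0.02 0.  ]
0.135 [-53. -23.  67.] [ 0.511 -0.231  0.067] [0.018 0.022 0.   ]
0.035 [-39. -27.  67.] [ 0.519 -0.22   0.067] [0.016 0.024 0.   ]
-0.065 [-25. -29.  67.] [ 0.526 -0.207  0.067] [0.013 0.025 0.   ]
```

View pics/w12.png

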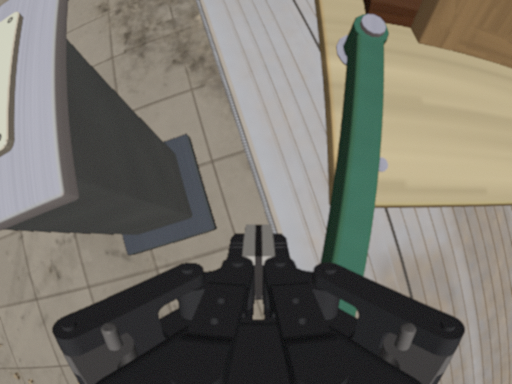

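Request:
move_arm(moves=[[[0.015,-0.018,0.01,0,0,0,1],[0.018,-0.018,0.004,0,0,0,1],[0.022,-0.017,0.002,0,0,0,1],[0.025,-0.015,0,0,0,0,1]]])

```text
clock: 7.53
eef_pos: [0.3338, -0.2747, 0.0731]
tool_rot: [0.789, 0.574, 0.177, -0.127]
ft_force: [-1.2, 1.5, -0.5]
grip_width: 0.0
```

Run:
```python
from h import *
st(); snap('wrist','w13')
for op in (1.535,1.335,1.135,.935): print(op,delta(arc(op),65))
```

```text
t 7.5333 j [-0.93  0.45 -0.26  1.12  0.36  0.91] TCP [ 0.3338 -0.2747  0.0731] S tcp [-150.6  131.2   73.1]
S toolz [ 0.425  0.001 -0.905] pitchdown 64.9 S tooly [ 0.009 -1.     0.003] F [-1.2  1.5 -0.5] w 0.0
1.535 (array([-0.006,  0.003, -0.013]), array([ 0.005,  0.015, -0.019]))
1.335 (array([ 0.047, -0.017, -0.013]), array([ 0.005,  0.015, -0.019]))
1.135 (array([ 0.103, -0.026, -0.013]), array([ 0.005,  0.015, -0.019]))
0.935 (array([ 0.16 , -0.023, -0.013]), array([ 0.005,  0.015, -0.019]))
```

View pics/w13.png

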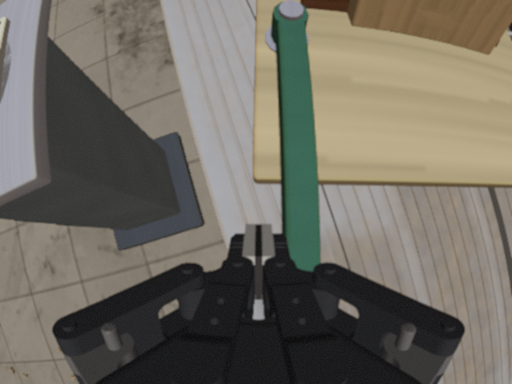

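Request:
move_arm(moves=[[[0.025,-0.01,-0.003,0,0,0,1],[0.026,-0.009,-0.003,0,0,0,1],[0.027,-0.007,-0.002,0,0,0,1],[0.027,-0.005,0,0,0,0,1],[0.027,-0.003,0,0,0,0,1],[0.027,0,0,0,0,0,1]]])

```text
clock: 8.08
eef_pos: [0.417, -0.2922, 0.0739]
tool_rot: [0.789, 0.575, 0.177, -0.126]
ft_force: [-0.8, 0.6, 0.3]
grip_width: -0.0002
```

Run:
```python
from h import *
st(); snap('wrist','w14')
for op in (1.035,.935,.735,.535): print(op,delta(arc(op),65))
```

```text
t 8.0833 j [-0.83  0.55 -0.08  1.17  0.38  1.01] TCP [ 0.417  -0.2922  0.0739] S tcp [-140.8   46.7   73.9]
S toolz [ 0.424 -0.    -0.906] pitchdown 64.9 S tooly [ 0.011 -1.     0.005] F [-0.8  0.6  0.3] w -0.0002
1.035 (array([-0.034,  0.005, -0.015]), array([ 0.004,  0.017, -0.024]))
0.935 (array([-0.006,  0.008, -0.015]), array([ 0.004,  0.017, -0.024]))
0.735 (array([ 0.049,  0.021, -0.015]), array([ 0.004,  0.017, -0.024]))
0.535 (array([ 0.1  ,  0.046, -0.015]), array([ 0.004,  0.017, -0.024]))
```

View pics/w14.png

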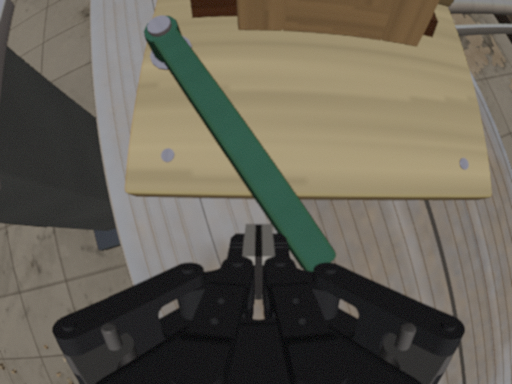

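Request:
move_arm(moves=[[[0.026,0.008,-0.006,0,0,0,1],[0.026,0.009,-0.006,0,0,0,1],[0.025,0.011,-0.003,0,0,0,1],[0.025,0.013,-0.003,0,0,0,1],[0.023,0.016,-0.002,0,0,0,1],[0.022,0.018,-0.001,0,0,0,1]]])

```text
clock: 8.63
eef_pos: [0.495, -0.2537, 0.0661]
tool_rot: [0.789, 0.575, 0.177, -0.124]
ft_force: [-1.3, -0.1, -0.3]
grip_width: -0.0001
```

Run:
```python
from h import *
st(); snap('wrist','w15')
for op in (.335,.235,.135,.035,-.035): print(op,delta(arc(op),65))
```

```text
t 8.6333 j [-0.68  0.6  -0.01  1.12  0.41  1.17] TCP [ 0.495  -0.2537  0.0661] S tcp [-79.6 -15.   66.1]
S toolz [ 0.421 -0.003 -0.907] pitchdown 65.1 S tooly [ 0.011 -1.     0.008] F [-1.3 -0.1 -0.3] w -0.0001
0.335 (array([-0.009, -0.002,  0.001]), array([ 0.006,  0.018, -0.026]))
0.235 (array([0.011, 0.019, 0.001]), array([ 0.006,  0.018, -0.026]))
0.135 (array([0.029, 0.041, 0.001]), array([ 0.006,  0.018, -0.026]))
0.035 (array([0.044, 0.065, 0.001]), array([ 0.006,  0.018, -0.026]))
-0.035 (array([0.054, 0.082, 0.001]), array([ 0.006,  0.018, -0.026]))
```

View pics/w15.png

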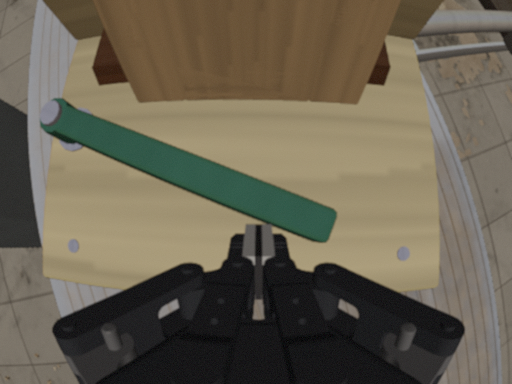

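Request:
move_arm(moves=[[[0.02,0.02,0,0,0,0,1],[0.017,0.021,0,0,0,0,1],[0.013,0.021,0,0,0,0,1]]])

```text
clock: 8.93
eef_pos: [0.5217, -0.22, 0.0661]
tool_rot: [0.788, 0.576, 0.176, -0.124]
ft_force: [-1.0, -1.4, 1.1]
grip_width: 0.0
```

Run:
```python
from h import *
st(); snap('wrist','w16')
for op in (.135,.035,-.035): print(op,delta(arc(op),65))
```

```text
t 8.9333 j [-0.61  0.59 -0.02  1.09  0.42  1.24] TCP [ 0.5217 -0.22    0.0661] S tcp [-39.1 -29.6  66.1]
S toolz [ 0.421 -0.001 -0.907] pitchdown 65.1 S tooly [ 0.013 -1.     0.008] F [-1.  -1.4  1.1] w 0.0
0.135 (array([-0.023, -0.027,  0.001]), array([ 0.005,  0.015, -0.03 ]))
0.035 (array([-0.007, -0.004,  0.001]), array([ 0.005,  0.015, -0.03 ]))
-0.035 (array([0.002, 0.014, 0.001]), array([ 0.005,  0.015, -0.03 ]))
```

View pics/w16.png

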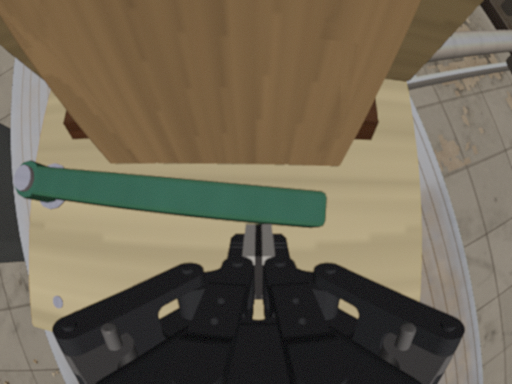

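Request:
move_arm(moves=[[[0.004,0.012,0,0,0,0,1],[0.004,0.012,0,0,0,0,1],[0.003,0.01,0,0,0,0,1]]])

```text
clock: 9.23
eef_pos: [0.5262, -0.209, 0.0665]
tool_rot: [0.79, 0.578, 0.169, -0.117]
ft_force: [-11.6, -19.1, 8.8]
grip_width: -0.0001
```

Run:
```python
from h import *
st(); snap('wrist','w17')
```

```text
t 9.2333 j [-0.58  0.58 -0.03  1.07  0.4   1.28] TCP [ 0.5262 -0.209   0.0665] S tcp [-27.3 -30.4  66.5]
S toolz [ 0.402 -0.004 -0.916] pitchdown 66.3 S tooly [ 0.013 -1.     0.01 ] F [-11.6 -19.1   8.8] w -0.0001
```

View pics/w17.png

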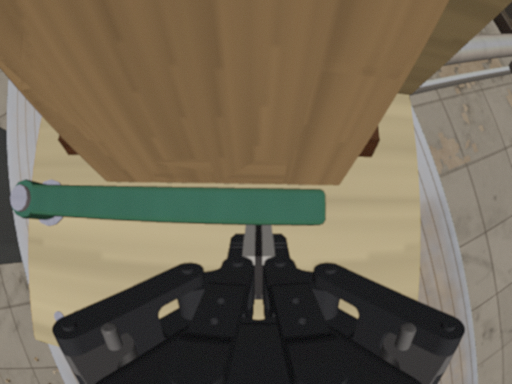

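Request:
move_arm(moves=[[[-0.01,-0.03,0,0,0,0,1],[-0.016,-0.048,0.005,0,0,0,1],[-0.02,-0.06,0.03,0,0,0,1],[-0.02,-0.06,0.05,0,0,0,1],[-0.02,-0.07,0.06,0,0,0,1],[-0.02,-0.07,0.05,0,0,0,1],[-0.02,-0.06,0.04,0,0,0,1],[0,0,0,0,0,0,1]]])

```text
clock: 9.95
eef_pos: [0.4564, -0.4074, 0.1854]
tool_rot: [0.79, 0.578, 0.168, -0.118]
ft_force: [0.8, 0.1, 1.3]
grip_width: -0.0003
```

Run:
```python
from h import *
st(); c=snap('top','t2'); cv2.imwrite('pics/t2z.png',cv2.resize(c['pixels'][90:270,210:370,::-1],None,fx=3.3,fy=3.3,interpolation=cv2.INTER_CUBIC))
s=snap('scene','s20'); cv2.imwrite('pics/s20z.png',cv2.resize(s['pixels'][80:280,80:340,::-1],None,fx=3,fy=3,interpolation=cv2.INTER_CUBIC))
vv,uu=np.mgrid[90:270,210:370]; z=c['range_z'][90:270,210:370]
P=np.stack([(uu-c['cx'])/c['fx']*z,(vv-c['cy'])/c['fy']*z,z],-1)@c['extrinsics'][:3,:3].T+c['extrinsics'][:3,3]
P=RS.inv().apply(P.reshape(-1,3)-O)*1000;col=c['pixels'][90:270,210:370].reshape(-1,3).astype(int)
g=P[(col[:,1]>col[:,0]+15)&(P[:,2]>65)&(P[:,2]<85)&(P[:,0]>-60)]
print(len(g),cv2.boxPoints(cv2.minAreaRect(g[:,:2].astype(np.float32))).round(1), np.polyfit(g[:,1],g[:,0],1))
d=P[(P[:,2]>205)&(P[:,2]<240)&(P[:,0]>-20)&(P[:,0]<71)&(abs(P[:,1])<90)]; print('doortop',len(d),d.mean(0),d.min(0),d.max(0))
```

```text
t 9.95 j [-0.89  0.67  0.45  1.59  0.35  0.95] TCP [ 0.4564 -0.4074  0.1854] S tcp [-237.6  -27.2  185.4]
S toolz [ 0.402 -0.001 -0.916] pitchdown 66.3 S tooly [ 0.013 -1.     0.007] F [0.8 0.1 1.3] w -0.0003
367 [[-16.4 -60.2]
 [  1.5 -60.4]
 [  3.8 121.6]
 [-14.  121.8]] [ 2.23053296e-03 -5.17080607e+00]
doortop 677 [ 58.93717536  -5.82976242 219.9497643 ] [ 46.54986139 -77.12955629 205.01424127] [ 70.90916031  63.10243149 228.88582621]
```

View pics/t2z.png

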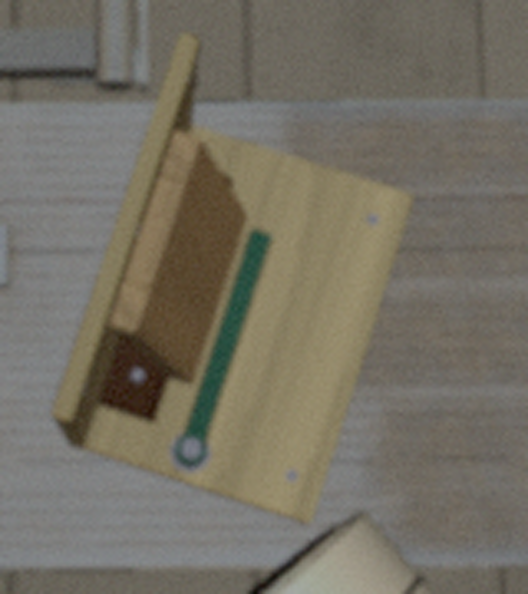

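View pics/s20z.png

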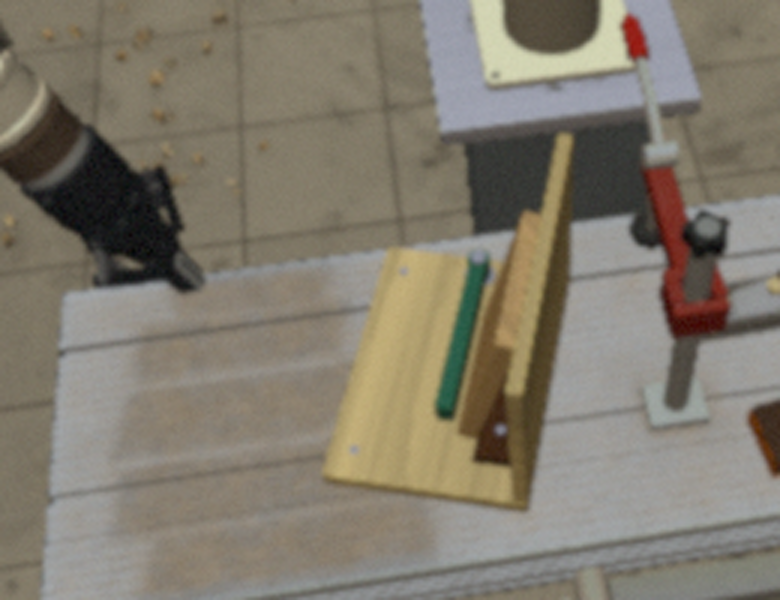

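Run:
```python
from h import *
c=load('top0'); c2=load('t2')
def pts(c):
    vv,uu=np.mgrid[90:270,210:370]; z=c['range_z'][90:270,210:370]
    P=np.stack([(uu-c['cx'])/c['fx']*z,(vv-c['cy'])/c['fy']*z,z],-1)@c['extrinsics'][:3,:3].T+c['extrinsics'][:3,3]
    return P.reshape(-1,3),c['pixels'][90:270,210:370].reshape(-1,3).astype(int)
def ang(Q):
    vx,vy,_,_=cv2.fitLine((Q[:,:2]*1000).astype(np.float32),cv2.DIST_L2,0,.01,.01).ravel(); return np.degrees(np.arctan2(vy,vx))
for k in (c,c2):
    P,col=pts(k); S=RS.inv().apply(P-O)*1000
    w=P[(P[:,2]>.243)&(P[:,2]<.256)&(S[:,0]>60)&(S[:,0]<100)]
    g=P[(col[:,1]>col[:,0]+12)&(P[:,2]>.065)&(P[:,2]<.085)&(S[:,1]<98)&(S[:,1]>-55)]
    print(len(w),'wall',ang(w),'bar',len(g),ang(g))
    b=P[(P[:,2]<.068)&(S[:,2]>55)]
```

```text
Traceback (most recent call last):
cv2.error: OpenCV(4.12.0) /io/opencv/modules/imgproc/src/linefit.cpp:50: error: (-215:Assertion failed) count > 0 in function 'fitLine2D_wods'
```

Run:
```python
from h import *
for f in ('t2',):
    k=load(f); vv,uu=np.mgrid[90:270,210:370]; z=k['range_z'][90:270,210:370]
    P=(np.stack([(uu-k['cx'])/k['fx']*z,(vv-k['cy'])/k['fy']*z,z],-1)@k['extrinsics'][:3,:3].T+k['extrinsics'][:3,3]).reshape(-1,3); col=k['pixels'][90:270,210:370].reshape(-1,3).astype(int)
    S=RS.inv().apply(P-O)*1000
    def ang(Q):
        vx,vy,_,_=cv2.fitLine(Q[:,:2].astype(np.float32),cv2.DIST_L2,0,.01,.01).ravel(); return np.degrees(np.arctan2(vx,vy))
    w=S[(S[:,2]>243)&(S[:,2]<256)&(S[:,0]>60)&(S[:,0]<100)]
    g=S[(col[:,1]>col[:,0]+12)&(S[:,2]>65)&(S[:,2]<85)&(S[:,1]<98)&(S[:,1]>-55)]
    print('wall',len(w),ang(w),'bar',len(g),ang(g),'bar mean x',g[:,0].mean(),'wall mean x',w[:,0].mean())
st()
```

```text
wall 810 0.15446904 bar 348 0.2673106 bar mean x -5.089436561632615 wall mean x 79.01659949534597
t 10.05 j [-0.89  0.67  0.44  1.58  0.35  0.95] TCP [ 0.4571 -0.4026  0.1821] S tcp [-232.8  -26.3  182.1]
S toolz [ 0.406  0.005 -0.914] pitchdown 66.0 S tooly [ 0.017 -1.     0.002] F [ 0.9  1.3 -0.3] w 0.0004
```

Request:
move_arm(moves=[[[0,0,0,0,0,0,1],[0,0,0,0,0,0,1],[0,0,0,0,0,0,1]]])

```text
clock: 10.3
eef_pos: [0.4567, -0.3986, 0.1794]
tool_rot: [0.788, 0.578, 0.168, -0.125]
ft_force: [0.1, -0.3, 0.1]
grip_width: -0.0003
```

Run:
```python
from h import *
a=load('top0')['pixels'].astype(int);b=snap('top','t3')['pixels'].astype(int)
print('plane/block mean diff',abs(a-b)[125:215,120:180].mean(), 'floor ref',abs(a-b)[300:380,20:120].mean()); st(); job_done()
```

```text
plane/block mean diff 4.175925925925926 floor ref 3.8237083333333333
t 10.35 j [-0.88  0.67  0.44  1.58  0.35  0.95] TCP [ 0.4568 -0.3983  0.1793] S tcp [-228.8  -24.6  179.3]
S toolz [ 0.41   0.011 -0.912] pitchdown 65.8 S tooly [ 0.019 -1.    -0.004] F [-0.2 -0.  -1.2] w 0.0001
the job is handed in; nothing more can be done
```

The door stands on its foot end at the dark batten and leans on the wall by itself, and the green bar is closed in front of it. I handed the job in at about 10.4 s of the 62 s allowed. No verdict was reported.

I tipped the door up from under its overhanging end with the half-open fingers. I then backed off, shut the fingers and swung the bar round to its stop, with about 24 N at the fingertips at the end.

- **Door:** in the last pictures its top end is at about z 0.22 m against the wall and its foot is at the batten. I judged the foot's position from the pictures and did not measure it separately.
- **Bar:** it is parallel to the wall within about 0.1°, and its centre line is at stand x -5 mm (should be -6). A cruder rectangle fit gave about 0.8° against the stand's axes. I took the line fit because the bar had also met its stop.
- **Block plane and sanding block:** their image area has not changed beyond noise (mean difference 4.2, against 3.8 on bare floor).
- **Robot:** it was about 0.2 m clear of everything at hand-in.

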